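Park the microscope objectives in cleaning order

TASK

Before cleaning, line up the four microscope objectives in the four cups of the parking rail, one in each, in order of length: the shortest in the cup at the air blower's end of the rail, because it only needs dusting, and so on to the longest, which has been in oil, in the cup at the solvent dropper bottle's end. Hold them by the barrel and stand each upright with the lens up, flat on the floor of its cup, setting it down gently without dropping it or tipping it over. Leave the blower and the bottle standing where they are.

Things in the scene. Friction and masses are not known exactly. Their poses are not given: they have to be found in the camera images.
- objective_1: microscope objective, shortest of four: aluminium, 30 mm tall, squat, hardly any snout, broad 17 mm front lens. Stands loose, lens up, on its brass thread (20 mm across, 5 mm high) on a 2 mm mat before the microscope; places shuffled, 70 mm or more apart. Grip the barrel, 28 mm across from 5 to 24 mm above the foot. About 60 g. Origin: centre of the foot; z: to the lens.
- objective_2: microscope objective, second shortest of four: aluminium, 39 mm tall, short snout stepped down to 19 mm, 12 mm front lens. Stands loose, lens up, on its brass thread (20 mm across, 5 mm high) on a 2 mm mat before the microscope; places shuffled, 70 mm or more apart. Grip the barrel, 28 mm across from 5 to 24 mm above the foot. About 80 g. Origin: centre of the foot; z: to the lens.
- objective_3: microscope objective, second longest of four: aluminium, 48 mm tall, snout stepped down to 17 mm, 8 mm front lens. Stands loose, lens up, on its brass thread (20 mm across, 5 mm high) on a 2 mm mat before the microscope; places shuffled, 70 mm or more apart. Grip the barrel, 28 mm across from 5 to 24 mm above the foot. About 100 g. Origin: centre of the foot; z: to the lens.
- objective_4: microscope objective, longest of four: aluminium, 57 mm tall, long snout in three steps to 12 mm, tiny 4 mm front lens. Stands loose, lens up, on its brass thread (20 mm across, 5 mm high) on a 2 mm mat before the microscope; places shuffled, 70 mm or more apart. Grip the barrel, 28 mm across from 5 to 24 mm above the foot. About 120 g. Origin: centre of the foot; z: to the lens.
- cup_1: grey parking cup, number 1 of four alike, fixed 58 mm apart in a row, cup_1 nearest the robot, on a rail that runs away from it, place and yaw varying. 54 mm across, bore 46 mm, floor 5 mm above the origin, lip 6 mm above the floor. Origin: centre of the underside, 12 mm above the bench; x: along the row to cup_4. A microscope stands left of the far cups, behind the mat: cross in front of it.
- cup_2: grey parking cup, number 2 of four alike, fixed 58 mm apart in a row, cup_1 nearest the robot, on a rail that runs away from it, place and yaw varying. 54 mm across, bore 46 mm, floor 5 mm above the origin, lip 6 mm above the floor. Origin: centre of the underside, 12 mm above the bench; x: along the row to cup_4. A microscope stands left of the far cups, behind the mat: cross in front of it.
- cup_3: grey parking cup, number 3 of four alike, fixed 58 mm apart in a row, cup_1 nearest the robot, on a rail that runs away from it, place and yaw varying. 54 mm across, bore 46 mm, floor 5 mm above the origin, lip 6 mm above the floor. Origin: centre of the underside, 12 mm above the bench; x: along the row to cup_4. A microscope stands left of the far cups, behind the mat: cross in front of it.
- cup_4: grey parking cup, number 4 of four alike, fixed 58 mm apart in a row, cup_1 nearest the robot, on a rail that runs away from it, place and yaw varying. 54 mm across, bore 46 mm, floor 5 mm above the origin, lip 6 mm above the floor. Origin: centre of the underside, 12 mm above the bench; x: along the row to cup_4. A microscope stands left of the far cups, behind the mat: cross in front of it.
- lens_blower: air blower for dusting lenses: black rubber pear 47 mm across with an upright red nozzle, 100 mm tall, standing loose on the bench off one end of the rail, about 84 mm from the end cup's centre; it may be at the cup_1 or the cup_4 end. Origin: centre of its underside. To be left alone.
- solvent_bottle: brown dropper bottle of lens solvent with a black bulb, 34 mm across, 102 mm tall, standing loose on the bench off the other end of the rail, about 84 mm from the end cup's centre. Origin: centre of its underside. To be left alone.

How it is judged (in metres and radians):
At the end, for the whole second after the job is handed in: Each objective is upright (within 0.1 rad) and at rest on the floor of its cup (foot 3 to 8 mm above the cup's origin, within 14 mm of its axis): the shortest in the cup nearest the air blower, then in order of length to the longest in the cup nearest the dropper bottle (((horizontal distance between lens_blower and cup_1 below 0.14 m and horizontal distance between objective_1 and cup_1 below 0.014 m and z of objective_1 in the frame of cup_1 between 0.003 and 0.008 m and horizontal distance between objective_2 and cup_2 below 0.014 m and z of objective_2 in the frame of cup_2 between 0.003 and 0.008 m and horizontal distance between objective_3 and cup_3 below 0.014 m and z of objective_3 in the frame of cup_3 between 0.003 and 0.008 m and horizontal distance between objective_4 and cup_4 below 0.014 m and z of objective_4 in the frame of cup_4 between 0.003 and 0.008 m) or (horizontal distance between lens_blower and cup_4 below 0.14 m and horizontal distance between objective_1 and cup_4 below 0.014 m and z of objective_1 in the frame of cup_4 between 0.003 and 0.008 m and horizontal distance between objective_2 and cup_3 below 0.014 m and z of objective_2 in the frame of cup_3 between 0.003 and 0.008 m and horizontal distance between objective_3 and cup_2 below 0.014 m and z of objective_3 in the frame of cup_2 between 0.003 and 0.008 m and horizontal distance between objective_4 and cup_1 below 0.014 m and z of objective_4 in the frame of cup_1 between 0.003 and 0.008 m)) and angle between each of objective_1, objective_2, objective_3, objective_4's own z axis and vertical below 0.1 rad and linear speed of each of objective_1, objective_2, objective_3, objective_4 below 0.02 m/s); the robot touches nothing.
It fails at once if an objective is tipped over (leans more than 0.8 rad) (angle between any of objective_1, objective_2, objective_3, objective_4's own z axis and vertical above 0.8 rad).
It fails at once if an objective is dropped: out of the fingers and faster than 0.7 m/s (a fall of about 25 mm) ((contact force between the fingers and objective_1 below 0.02 N and linear speed of objective_1 above 0.7 m/s) or (contact force between the fingers and objective_2 below 0.02 N and linear speed of objective_2 above 0.7 m/s) or (contact force between the fingers and objective_3 below 0.02 N and linear speed of objective_3 above 0.7 m/s) or (contact force between the fingers and objective_4 below 0.02 N and linear speed of objective_4 above 0.7 m/s)).
It fails at once if the air blower or the dropper bottle is moved by more than 20 mm or tipped (distance of any of lens_blower, solvent_bottle from where it was at the start of the episode above 0.02 m or angle between any of lens_blower, solvent_bottle's own z axis and vertical above 0.5 rad).
It also fails if it takes over 83 s, if anything falls off the work surface, if the arm or the gripper's body presses on something with over 40 N, if the wrist force passes 120 N, or if a joint passes its speed limit or range.

ROBOT

A 6-joint arm with a two-finger parallel gripper is mounted at the origin on a cart in front of the work surface, level with it; the furniture and walls round the work are solid. World frame = base frame: x ahead of the robot, y to its left, z up, the work surface at z = 0. Lengths are in mm, angles in rad, forces in N, time in s.
With the tool pointing down it reaches from about 300 to 775 mm from the base axis. Payload 14.6 kg.
Tool frame: the origin (TCP) lies between the finger pads; the fingertips stand 17 mm ahead of it and the grasp point (between the pads) lies 2 mm behind it (ctrl.tips_ahead is the distance from the TCP to the fingertips, in mm); z points along the fingers, y is the line along which they close (so a half turn about z gives the same grasp; the last joint's range is limited). The gripper opens to 85 mm and grips with 20 to 120 N. Pads are 22 mm wide; open, the fingers measure 114 mm over their backs; the gripper's body (76 mm by 85 mm) begins 54 mm behind the grasp point. The pads swing forward as they close: fully open they stand 13 mm farther back than shut.
Start: joints at [-1.187, 0.3, 1.521, -0, 1.321, -0.067], TCP at [239.619, -495.048, 219.581] pointing down, gripper open.
Joint ranges: [-3.03, 3.03], [-0.79, 2.21], [0.23, 2.52], [-1.04, 4.18], [0, 3.07], [-2.55, 2.55]. Speed limits (rad/s): [2.22, 2.22, 2.57, 3.14, 3.14, 3.14].

INTERFACE

Orientations are given as a rotation vector (axis times angle).
In Python, from plant import ctrl gives the robot as it stands.
- The arm moves only by the tool carry_out, never from a script. Its argument "rows" is one flat list of numbers, 6 for each row, row after row: the shift along the tool's x, y, z in units of 25 mm (1.0 is 25 mm), then the turn, a rotation vector about the tool's x, y, z in units of 5 degrees (1.0 is 5 degrees). A call has 1 to 20 rows; each row shifts and turns the commanded pose from where the row before left it, along the tool's axes as they then stand; what a row does not reach is not made up. A row lasts 1/8 s, in which the tool goes at most 62.5 mm and 10.7 degrees, less where a joint would pass 70% of its speed; a pose out of reach is approached as far as the arm can. A call is refused whole if a number of a shift passes 1 or a number of a turn 1, either way. A call with a gripper value outside its range is refused whole. "claw" is the gripper command: -1 is shut, 1 is fully open, values between are in proportion, set as the call begins (left out, the last holds). The fingers move at their own pace and stop on an object; the grip force is fixed at half the most. Time passes only in rows, so rows that do not move let the fingers close. It gives the time, the measured TCP pose, the force, the opening and the grip force at its end, in the units of the state.
- ctrl.observe(): the state, without advancing time (a new reading comes with each control period).
- ctrl.capture(name): name is "scene" or "top" or "wrist"; returns (picture, depth): 400x640x3 uint8, red, green, blue; 400x640 float32, mm along the optical axis (not along the pixel's ray), 0 where there is no reading.
- ctrl.get_calibration(name): a dict with "mtx" (3x3 intrinsics, pixels), "xyz" and "attitude" of the camera in the world. Camera axes: x right, y down, z forward; pixel columns grow to the right and rows downward; lengths in mm; the calibration is good to about 2 mm. The wrist camera is an equidistant fisheye: a pixel r from the principal point sees the ray r / f radians off the axis. A picture is of the moment at which its call begins: read the wrist's pose just before it. get_calibration takes no time and is no camera call; for the wrist camera it gives the pose at the moment of the call.
- ctrl.finish_job(): hands the job in; it is judged then, once.
The state is a dict: "t": time; "q": joint angles; "qvel": joint speeds; "effort": joint torques, N m; "position": TCP position; "tcp_rot": TCP orientation; "wrist_force": force on the tool from outside, world axes, zero at the start; "moment": the same for the moment, N m; "grip_width": opening from 0.0 (shut) to 1.0 (fully open); "grip_force": force on a finger pad.
Only numpy, scipy, OpenCV 4.12 (cv2) and the standard library are available. Lean on these libraries where they do the work, as an engineer would, in place of code of your own. Each camera call takes 0.05 s, during which the arm holds its last target. There are 200 camera calls.

## Working session

There is one attempt and no reset: what is moved stays moved. The work goes in short steps, Python scripts to look and compute and a tool call to move; the robot and the scene stay as the last step left them, time stands still between calls to the robot, and variables do not carry over. Pictures are saved under pics/ and viewed, at most 18 in all, crops included, and the job is handed in when it is done.

Besides the shell and the picture viewer there is one more tool, called after ">>>" by a JSON object that holds its "api" and its "payload", one argument or row to a line. carry_out: Moves the arm, as the interface text tells. Its arguments: {"type":"object","properties":{"rows":{"type":"array"},"claw":{"type":"number"}},"required":["rows"]}

```bash
mkdir -p pics; ls; python3 - <<'E'
from plant import ctrl
import cv2,numpy as np
for n in ("top","scene"):
    p,d=ctrl.capture(n); cv2.imwrite(f"pics/{n}0.png",p[:,:,::-1]); np.savez(f"{n}0.npz",p=p,d=d)
    c=ctrl.get_calibration(n); print(n,c)
print(ctrl.observe())
E
```

```text
pics
top {'mtx': array([[364.06377858,   0.        , 318.19482286],
       [  0.        , 364.06377858, 199.96120602],
       [  0.        ,   0.        ,   1.        ]]), 'xyz': array([458.12568372,  41.62106108, 898.37456582]), 'attitude': array([-2.18685803,  2.15385121, -0.11717141])}
scene {'mtx': array([[516.29847398,   0.        , 325.55412068],
       [  0.        , 516.29847398, 194.56758906],
       [  0.        ,   0.        ,   1.        ]]), 'xyz': array([-120.95161932,  701.33640599,  506.65760834]), 'attitude': array([-0.90054398,  2.17986609, -1.34609971])}
{'t': 0.1, 'q': array([-1.18658107e+00,  3.00415579e-01,  1.52148605e+00,  1.76516155e-06,
        1.32067796e+00, -6.65788243e-02]), 'qvel': array([ 0.00085532, -0.00329866, -0.00033828,  0.00010705, -0.00023639,
        0.0008125 ]), 'effort': array([ 6.46977987e-04, -5.44377100e+01, -3.62370980e+01, -8.90990032e-05,
        3.05627720e-03,  5.59987018e-05]), 'position': array([ 239.55643672, -494.86372527,  219.09197205]), 'tcp_rot': array([-3.06117748e+00, -7.01906627e-01,  2.42451794e-04]), 'wrist_force': array([ 1.1857801 , -0.14861098,  0.65597247]), 'moment': array([ 0.04744666, -0.11082847, -0.00727459]), 'grip_force': 0.0, 'grip_width': 0.9971872721068927}
```

View pics/top0.png

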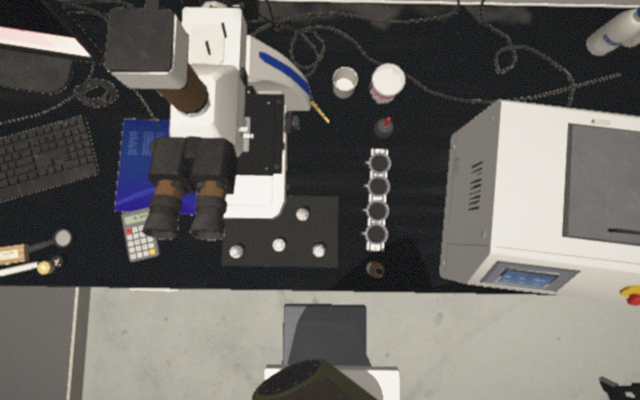

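View pics/scene0.png

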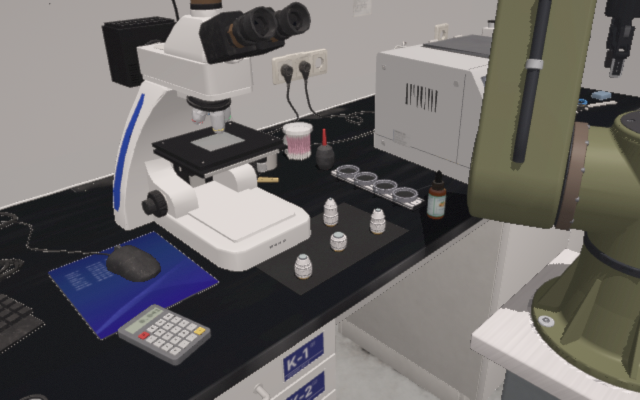

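The top view shows the objectives at about (303,214), (236,251), (279,244) and (319,250). The cups run from (376,235) to (379,162), with the blower at the far end (384,127) and the bottle at the near end (375,268). That gives 1→cup_4, 2→cup_3, 3→cup_2 and 4→cup_1. Next I'll turn these into positions.

```bash
cat > h.py <<'E'
import numpy as np,cv2
from scipy.spatial.transform import Rotation as R
from plant import ctrl
def cloud(n,d):
    c=ctrl.get_calibration(n); K=c['mtx']; v,u=np.mgrid[:400,:640]
    P=np.stack([(u-K[0,2])/K[0,0]*d,(v-K[1,2])/K[1,1]*d,d],-1)
    W=P@R.from_rotvec(c['attitude']).as_matrix().T+c['xyz']; W[d==0]=np.nan
    return W
def ray(n,u,v,z):
    c=ctrl.get_calibration(n); K=c['mtx']
    r=R.from_rotvec(c['attitude']).as_matrix()@[(u-K[0,2])/K[0,0],(v-K[1,2])/K[1,1],1]
    return c['xyz']+r*(z-c['xyz'][2])/r[2]
E
python3 - <<'E'
from h import *
np.set_printoptions(precision=1,suppress=True)
s={}
for n in("top","scene"):
    f=np.load(n+"0.npz"); s[n]=(f['p'],cloud(n,f['d']))
p,W=s['top']
print("mat z",np.nanmedian(W[258:264,245:300,2]),"bench",np.nanmedian(W[180:230,335:360,2]))
g=p.max(2)
for u,v in [(303,214),(236,251),(279,244),(319,250)]:
    sl=np.s_[v-12:v+13,u-12:u+13]; Z=W[sl][...,2]
    m=((g[sl]>80)).astype(np.uint8); k,lab,st,ce=cv2.connectedComponentsWithStats(m)
    i=1+st[1:,4].argmax(); b=lab==i
    # rays for top cap at max z & centroid
    cx,cy=ce[i]+[u-12,v-12]; hz=np.nanpercentile(Z[b],97)
    print((u,v),"px",np.array([cx,cy]),"box",st[i],"zmax",hz,"ctr@20",ray('top',cx,cy,22)[:2], "cloud xy z>10",np.nanmean(W[sl][Z>10],0),[ (Z>t).sum() for t in (10,35,45,52)])
for u,v in [(376,235),(377,211),(378,186),(379,162),(384,127),(375,268)]:
    sl=np.s_[v-13:v+14,u-13:u+14]; Z=W[sl][...,2]
    print((u,v),ray('top',u,v,17)[:2],"z centre",np.nanmedian(W[v-3:v+4,u-3:u+4,2]),"zmax",np.nanmax(Z))
# scene image clusters by height over mat
p,W=s['scene']
b=(W[...,2]>8)&(W[...,2]<75)&(W[...,0]>280)&(W[...,0]<480)&(W[...,1]>-20)&(W[...,1]<260)
k,lab,st,ce=cv2.connectedComponentsWithStats(b.astype(np.uint8))
for i in range(1,k):
    if st[i,4]>60: print("scene",ce[i],st[i],np.nanmedian(W[lab==i],0),"zmax",np.nanpercentile(W[lab==i][:,2],98))
im=cv2.resize(s['top'][0][120:285,215:400],None,fx=4,fy=4,interpolation=cv2.INTER_CUBIC)[:600]
cv2.imwrite("pics/topcrop.png",im[:,:,::-1])
im=cv2.resize(s['scene'][0][120:290,290:450],None,fx=3.5,fy=3.5,interpolation=cv2.INTER_CUBIC)
cv2.imwrite("pics/scrop.png",im[:,:,::-1])
E
```

```text
mat z 3.2854922000737474 bench 1.4409805954763897
(303, 214) px [301.9 214.2] box [  4   6  14  14 149] zmax 60.541714827332044 ctr@20 [514.   77.2] cloud xy z>10 [514.2  75.   45.8] [np.int64(115), np.int64(92), np.int64(71), np.int64(40)]
(236, 251) px [235.5 251.5] box [  5   6  14  14 161] zmax 43.03655340026037 ctr@20 [422.6 233.6] cloud xy z>10 [425.  229.2  34.2] [np.int64(124), np.int64(62), np.int64(0), np.int64(0)]
(279, 244) px [278.3 244.7] box [  4   6  15  14 163] zmax 35.04451557303387 ctr@20 [440.2 131.9] cloud xy z>10 [441.6 129.6  30.3] [np.int64(119), np.int64(6), np.int64(0), np.int64(0)]
(319, 250) px [318.2 250.5] box [  5   6  14  14 150] zmax 52.20674158706637 ctr@20 [428.   36.6] cloud xy z>10 [430.7  35.6  41.2] [np.int64(114), np.int64(92), np.int64(49), np.int64(6)]
(376, 235) [ 466.8 -102.3] z centre 18.417356146185284 zmax 27.659761509872055
(377, 211) [ 524.9 -104.8] z centre 18.498955783675 zmax 27.831526245507234
(378, 186) [ 586.2 -107.4] z centre 18.56957587859199 zmax 28.24620685880143
(379, 162) [ 645.9 -110. ] z centre 18.724190858348834 zmax 28.359192225830157
(384, 127) [ 734.6 -122.6] z centre 59.78397660578389 zmax 102.35820450196206
(375, 268) [388.3 -99.8] z centre 77.89154573646249 zmax 104.91834201590143
scene [377.1 221.1] [370 209  15  24 302] [422.8  42.4  29.8] zmax 51.148490878256794
scene [338.  240.9] [330 232  16  18 239] [434.1 137.   25.8] zmax 34.251471400841496
scene [302.9 266.2] [295 254  17  24 334] [416.5 237.5  27.7] zmax 42.8310401252414
```

View pics/topcrop.png

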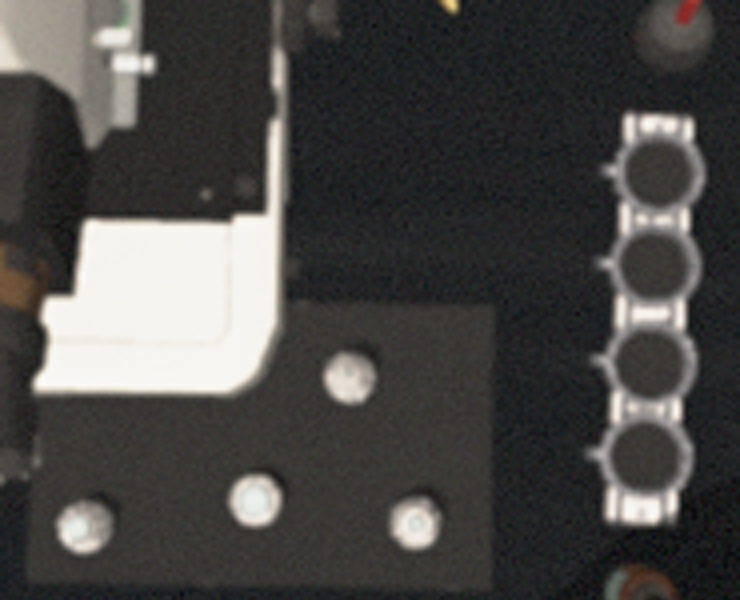

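View pics/scrop.png

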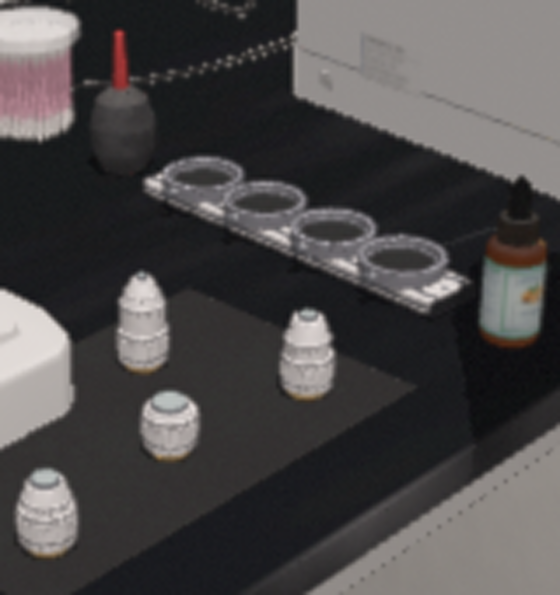

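In both crops the shapes match the depth heights: the long one is at top px (302,214), the 48 mm one at (318,250), the 39 mm one at (235,251) and the 30 mm one at (278,245). Next I'll refine the cup and barrel centres and map the microscope's extents.

```bash
python3 - <<'E'
from h import *
np.set_printoptions(precision=1,suppress=True)
t=np.load("top0.npz");s=np.load("scene0.npz"); p,W=t['p'],cloud('top',t['d']); ps,V=s['p'],cloud('scene',s['d'])
# cups: bright rim ring in hsv grey ; use dark disc inside
g=cv2.cvtColor(p,cv2.COLOR_RGB2GRAY)
G=cv2.resize(g[140:255,345:410],None,fx=6,fy=6,interpolation=cv2.INTER_CUBIC)
c=cv2.HoughCircles(cv2.GaussianBlur(G,(0,0),3),cv2.HOUGH_GRADIENT,1,90,param1=80,param2=18,minRadius=50,maxRadius=75)
for u,v,r in sorted(c[0].tolist(),key=lambda a:-a[1]): 
    U,Vv=u/6+345-.42,v/6+140-.42
    print("cup",U,Vv,r/6, r/6/364*875, ray('top',U,Vv,23)[:2])
# circle fit on barrel walls from scene cloud + top cloud
from scipy.optimize import least_squares
for nm,x,y in [(4,514,77),(2,423,233),(1,440,132),(3,428,37)]:
    for lab,C in(("top",W),("scene",V)):
        b=(np.hypot(C[...,0]-x,C[...,1]-y)<24)&(C[...,2]>10)
        q=C[b]; lens=q[q[:,2]>np.percentile(q[:,2],85)]
        bar=q[(q[:,2]>9)&(q[:,2]<25)]
        f=least_squares(lambda a:np.hypot(bar[:,0]-a[0],bar[:,1]-a[1])-14,[x,y],loss='soft_l1').x if len(bar)>5 else None
        print(nm,lab,"barrel fit",f,len(bar),"topmean",np.nanmean(lens,0))
# obstacles
A=np.vstack([W.reshape(-1,3),V.reshape(-1,3)]);A=A[np.isfinite(A).all(1)]
for lo,hi in[(12,70),(70,150),(150,250),(250,350),(350,500)]:
    b=A[(A[:,2]>lo)&(A[:,2]<hi)&(A[:,1]>95)&(A[:,1]<380)&(A[:,0]>300)&(A[:,0]<650)]
    for y0 in range(95,380,30):
        k=b[(b[:,1]>=y0)&(b[:,1]<y0+30)]
        if len(k)>10: print(lo,hi,"y",y0,"xmin",np.percentile(k[:,0],2),"zmin",k[:,2].min())
base=A[(A[:,2]>15)&(A[:,2]<70)&(A[:,0]>470)&(A[:,0]<640)&(A[:,1]>98)&(A[:,1]<200)]
print("base ymin",np.percentile(base[:,1],1),"z",np.median(base[:,2]))
b=A[(A[:,1]>-300)&(A[:,1]<-130)&(A[:,2]>20)&(A[:,0]>300)&(A[:,0]<760)];print("right box ymax",np.percentile(b[:,1],99))
print(ctrl.tips_ahead, {k:v for k,v in ctrl.get_calibration('wrist').items()})
E
```

```text
cup 375.99666666666667 233.83 11.84999974568685 28.485576311747234 [ 469.5 -101.3]
cup 376.33 209.33 10.90000025431315 26.201923688252766 [ 528.4 -102.2]
cup 377.83 185.99666666666667 11.84999974568685 28.485576311747234 [ 585.3 -106. ]
4 top barrel fit [515.9  76.3] 7 topmean [515.2  75.2  58.4]
4 scene barrel fit [515.1  75.7] 91 topmean [511.8  79.1  55.2]
2 top barrel fit [424.6 232.2] 13 topmean [424.9 231.3  42.6]
2 scene barrel fit [423.7 231.6] 125 topmean [421.8 232.9  41.5]
1 top barrel fit [441.6 130.6] 8 topmean [440.4 131.2  34.8]
1 scene barrel fit [440.9 130.4] 104 topmean [439.9 131.2  33.6]
3 top barrel fit None 2 topmean [430.3  35.8  51.3]
3 scene barrel fit [429.9  34.5] 101 topmean [427.3  37.3  48.8]
12 70 y 95 xmin 431.25230469815835 zmin 12.009840129777672
12 70 y 125 xmin 427.82427580623147 zmin 12.196196854023867
12 70 y 155 xmin 502.6886376436147 zmin 12.04691626108928
12 70 y 185 xmin 502.7552189804107 zmin 12.034865811195061
12 70 y 215 xmin 410.77472358353543 zmin 12.007250048196966
12 70 y 245 xmin 425.68741313656267 zmin 12.081121673834957
12 70 y 275 
[... 756 characters left out ...]
0131559079
250 350 y 215 xmin 558.3384878494203 zmin 250.02451431644812
250 350 y 245 xmin 560.737656998687 zmin 251.1666275612332
350 500 y 155 xmin 458.5277705839133 zmin 350.0743032437801
350 500 y 185 xmin 458.015376876216 zmin 350.0104489388631
350 500 y 215 xmin 459.85896630318393 zmin 350.2386714515646
350 500 y 245 xmin 457.86510626543014 zmin 350.0305376222164
350 500 y 275 xmin 525.1587459804791 zmin 351.34472877504334
base ymin 118.87320464472909 z 46.35512507991382
right box ymax -255.94559752336698
17.0 {'mtx': array([[309.7,   0. , 321.5],
       [  0. , 309.7, 199.4],
       [  0. ,   0. ,   1. ]]), 'xyz': array([ 310.8, -458.9,  373.4]), 'attitude': array([ 2.4, -1.5, -0.2])}
```

```bash
python3 - <<'E'
from h import *
np.set_printoptions(precision=1,suppress=True)
T=[(376.4,233.6),(377.4,209.9),(378.4,185.9),(379.1,162.6)]
S=[(404.9,194.3),(384.9,186),(365.4,177.7),(348,170.3)]
for n,L in(("top",T),("scene",S)):
    P=np.array([ray(n,u,v,23)[:2] for u,v in L]); d=P[3]-P[0]; c=P.mean(0); e=d/np.linalg.norm(d)
    print(n,P.tolist(),"gaps",np.linalg.norm(np.diff(P,axis=0),axis=1)); print(" yaw deg",np.degrees(np.arctan2(e[1],e[0])),"fit",[ (c+e*58*(k-1.5)).round(1) for k in range(4)])
# dark-disc centroids in top: grey floor between rim ; tape rim brightness
t=np.load("top0.npz");g=cv2.cvtColor(t['p'],cv2.COLOR_RGB2GRAY).astype(float)
for u,v in T:
    # radial search of max brightness edge on left/right/perp via subpixel rays
    pts=[]
    for a in np.linspace(0,2*np.pi,48,endpoint=False):
        r=np.arange(6,14,.25); x=(u+r*np.cos(a)).astype(np.float32)[None]; y=(v+r*np.sin(a)).astype(np.float32)[None]
        l=cv2.remap(g.astype(np.float32),x,y,cv2.INTER_LINEAR)[0]; k=np.gradient(cv2.GaussianBlur(l[None],(0,0),2)[0]).argmax(); pts.append((x[0,k],y[0,k]))
    (a,b),ax,_=cv2.fitEllipse(np.array(pts,np.float32)); print("ring",a,b,ax,ray('top',a,b,23)[:2])
E
```

```text
top [[470.10723088970377, -102.3070280993153], [527.0915716376608, -104.81094624532405], [585.5865299439663, -107.35048924588092], [643.1406372402855, -109.18678176151882]] gaps [57.  58.6 57.6]
 yaw deg -2.2768628482412296 fit [array([ 469.6, -102.5]), array([ 527.5, -104.8]), array([ 585.5, -107.1]), array([ 643.4, -109.4])]
scene [[466.0721386811702, -98.1456205593255], [522.9300948378664, -100.95255861502005], [583.1218024420773, -104.74008383971523], [640.6424211798851, -108.334810610202]] gaps [56.9 60.3 57.6]
 yaw deg -3.340408124543725 fit [array([466.3, -98. ]), array([ 524.2, -101.4]), array([ 582.1, -104.7]), array([ 640. , -108.1])]
ring 375.90008544921875 234.02366638183594 (17.228050231933594, 19.168100357055664) [ 469.1 -101.1]
ring 377.0823669433594 209.9292755126953 (17.038225173950195, 20.27535057067871) [ 527. -104.]
ring 378.1119079589844 186.05941772460938 (16.820627212524414, 20.967830657958984) [ 585.2 -106.6]
ring 379.2790832519531 162.65768432617188 (16.509700775146484, 19.52602195739746) [ 643.  -109.6]
```

>>> {"api": "carry_out", "payload": {
  "rows": [0,0,0,0,0,0],
  "claw": 0.1
}}

```text
t: 0.22
position: [239.6, -494.9, 219.3]
tcp_rot: [-3.062, -0.702, 0.0]
wrist_force: [0.0, 1.3, -1.2]
grip_width: 0.817
grip_force: 0.0
```

```bash
cat >> h.py <<'E'
def go(x,y,z,yaw,o=None):
    "deltas to the target in move units; tool x at yaw deg, tool down"
    o=ctrl.observe() if o is None else o
    A=R.from_rotvec(o['tcp_rot']); B=R.from_euler('z',yaw,degrees=True)*R.from_rotvec([np.pi,0,0])
    print("shift",(A.inv().apply(np.array([x,y,z])-o['position'])/25).round(2),"turn",np.degrees((A.inv()*B).as_rotvec()/5).round(2))
E
python3 - <<'E'
from h import *
V=cloud('top',np.load('top0.npz')['d']).reshape(-1,3)
for zlo,zhi in((20,120),(120,400)):
  for y0 in(-260,-300,-350,-450):
    b=V[(V[:,1]<y0+20)&(V[:,1]>y0-30)&(V[:,2]>zlo)&(V[:,2]<zhi)&(V[:,0]>250)]
    if len(b):print(zlo,y0,np.percentile(b[:,0],1).round(),b[:,2].max().round(),b[:,1].max().round())
go(515,76,150,87)
E
```

```text
20 -260 376.0 120.0 -254.0
20 -300 604.0 120.0 -280.0
20 -350 1031.0 58.0 -358.0
120 -260 377.0 263.0 -254.0
120 -300 374.0 264.0 -280.0
120 -350 368.0 264.0 -330.0
120 -450 357.0 289.0 -430.0
shift [ 19.87 -15.75   2.78] turn [-1.000e-02 -0.000e+00 -1.223e+01]
```

>>> {"api": "carry_out", "payload": {
  "rows": [0,0,0,0,0,-1,0,0,0,0,0,-1,0,0,0,0,0,-1,0,0,0,0,0,-1,0,0,0,0,0,-1,0,0,0,0,0,-1,0,0,0,0,0,-1,0,0,0,0,0,-1,0,0,0,0,0,-1,0,0,0,0,0,-1,0,0,0,0,0,-1,0,0,0,0,0,-1,1,0,0,0,0,-0.2,1,0.1,0,0,0,0,1,0.1,0,0,0,0,1,0.1,0,0,0,0,1,0.1,0,0,0,0,1,0.1,0,0,0,0,1,0.1,0,0,0,0,1,0.1,0,0,0,0]
}}

```text
t: 2.72
position: [268.6, -295.5, 219.6]
tcp_rot: [2.282, 2.159, 0.0]
wrist_force: [0.6, 0.8, 0.2]
grip_width: 0.553
grip_force: 0.0
```

>>> {"api": "carry_out", "payload": {
  "rows": [1,0,0,0,0,0,1,0,0,0,0,0,1,0,0,0,0,0,1,0.2,0,0,0,0,1,0.7,0,0,0,0,1,0.9,0,0,0,0,1,0.9,0,0,0,0,1,0.9,0,0,0,0,1,0.9,0,0,0,0,1,0.9,0,0,0,0,0.5,0.9,0.5,0,0,0,0,0.5,0.5,0,0,0,0,0,0.5,0,0,0,0,0,0,0,0,0]
}}

```text
t: 4.47
position: [452.0, -43.7, 181.3]
tcp_rot: [-2.281, -2.158, 0.002]
wrist_force: [-1.1, -0.0, 0.5]
grip_width: 0.553
grip_force: 0.0
```

```bash
python3 -c "
from h import *
print(ctrl.observe()['position'],ctrl.observe()['grip_width']); go(515,76,120,87)"
```

```text
[452.02496576 -43.68804074 181.28233395] 0.5525376351271585
shift [4.92 2.25 2.45] turn [-0.02 -0.   -0.04]
```

>>> {"api": "carry_out", "payload": {
  "rows": [1,0.45,0,0,0,0,1,0.45,0.4,0,0,0,1,0.45,0.5,0,0,0,1,0.45,0.5,0,0,0,0.9,0.45,0.5,0,0,0,0,0,0.5,0,0,0,0,0,0,0,0,0]
}}

```text
t: 5.35
position: [515.0, 74.9, 121.6]
tcp_rot: [-2.282, -2.158, 0.002]
wrist_force: [0.2, 0.3, 0.0]
grip_width: 0.551
grip_force: 0.0
```

```bash
python3 -c "
from h import *
go(515,76,26.5,87); c=ctrl.get_calibration('wrist')
p,d=ctrl.capture('wrist');cv2.imwrite('pics/w1.png',p[:,:,::-1]); 
o=ctrl.observe();print(o['position'],o['grip_width'],c)
p,d=ctrl.capture('scene');cv2.imwrite('pics/s1.png',p[60:360,150:550,::-1])"
```

```text
shift [0.04 0.   3.8 ] turn [-0.02  0.   -0.04]
[515.38246859  74.8244869  122.27746877] 0.5487568376613348 {'mtx': array([[309.70691629,   0.        , 321.45953133],
       [  0.        , 309.70691629, 199.38572374],
       [  0.        ,   0.        ,   1.        ]]), 'xyz': array([519.95740543, 155.37910486, 275.90560036]), 'attitude': array([ 2.82834384, -0.07838417, -0.01509916])}
```

View pics/w1.png

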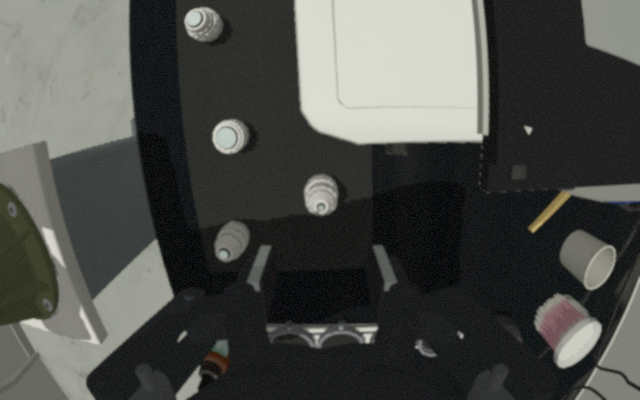

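View pics/s1.png

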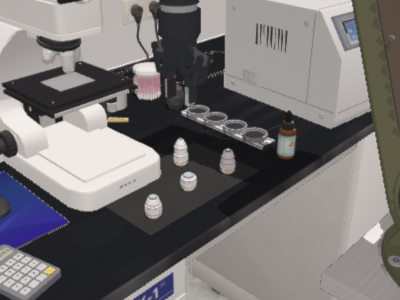

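The wrist view shows the long objective at (321,195), centred between the pads (258 and 387). The scene crop shows the gripper at about (175,95) above it. I'll check this with rays.

```bash
cat >> h.py <<'E'
def wray(c,u,v,z):
    K=c['mtx']; a=np.array([u-K[0,2],v-K[1,2]])/K[0,0]; t=np.linalg.norm(a)
    r=R.from_rotvec(c['attitude']).apply([*(np.sin(t)*a/t),np.cos(t)]); return c['xyz']+r*(z-c['xyz'][2])/r[2]
def proj(n,P):
    c=ctrl.get_calibration(n); K=c['mtx']; q=R.from_rotvec(c['attitude']).inv().apply(np.array(P)-c['xyz']); return K[:2,:2]@(q[:2]/q[2])+K[:2,2]
E
python3 -c "
from h import *
c=ctrl.get_calibration('wrist')
for n,u,v,z in [('o4 lens',320,208,59),('o1 lens',229,137,32),('o2 lens',196,19,41),('o3 lens',222,254,50)]: print(n,wray(c,u,v,z).round(1))
print(proj('scene',[515,75,105])-[150,60],proj('scene',[515,75,160])-[150,60])"
```

```text
o4 lens [514.9  78.4  59. ]
o1 lens [443.8 133.8  32. ]
o2 lens [425.6 234.2  41. ]
o3 lens [428.3  37.8  50. ]
[179.97677446 116.87630823] [179.5654885   89.71755427]
```

>>> {"api": "carry_out", "payload": {
  "rows": [0.1,0,0.7,0,0,0,0,0,0.8,0,0,0,0,0,0.7,0,0,0,0,0,0.6,0,0,0,0,0,0.4,0,0,0,0,0,0.3,0,0,0,0,0,0.3,0,0,0,0,0,0,0,0,0]
}}

```text
t: 6.45
position: [515.8, 78.0, 26.7]
tcp_rot: [-2.282, -2.159, 0.001]
wrist_force: [0.7, 0.2, -0.2]
grip_width: 0.551
grip_force: 0.0
```

```bash
python3 -c "
from h import *
go(515,77,26.5,87)
p,d=ctrl.capture('scene');cv2.imwrite('pics/s2.png',cv2.resize(p[150:250,280:400,::-1],None,fx=5,fy=5,interpolation=cv2.INTER_CUBIC))
p,d=ctrl.capture('wrist');cv2.imwrite('pics/w2.png',p[150:400,150:500,::-1])"
```

```text
shift [-0.04 -0.03  0.01] turn [-0.01  0.   -0.03]
```

View pics/s2.png

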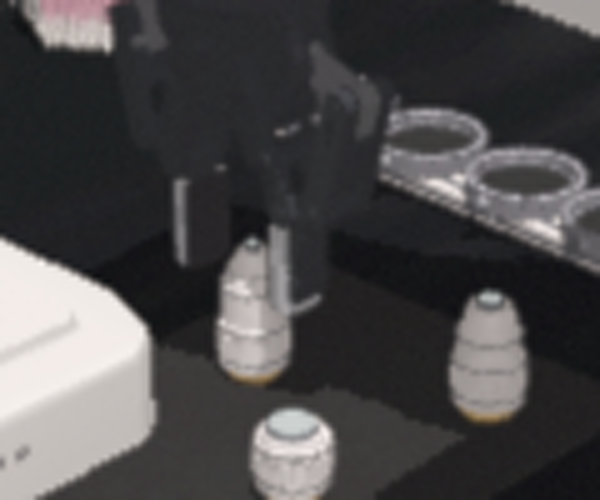

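The scene crop shows the fingers straddling the long objective. The near fingertip is at full-image (337,212) and looks high on the barrel, so I'll work out its height.

```bash
python3 -c "
from h import *
for z in (10,15,20,25,30): print(z,proj('scene',[484.5,88,z]).round(1),proj('scene',[491.5,88,z]).round(1),proj('scene',[545.5,88,z]).round(1))
"
```

```text
10 [337.1 228.5] [334.5 227.2] [315.3 217.9]
15 [337.1 226.2] [334.5 225. ] [315.2 215.7]
20 [337.  223.9] [334.4 222.7] [315.1 213.5]
25 [337.  221.6] [334.4 220.4] [315.1 211.3]
30 [337.  219.3] [334.4 218.1] [315. 209.]
```

View pics/w2.png

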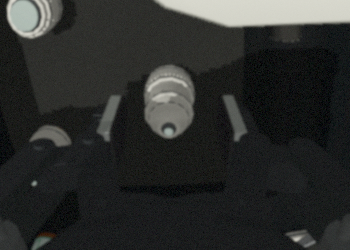

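```bash
python3 -c "
from h import *
c=ctrl.get_calibration('wrist'); K=c['mtx']
def wp(P):
    q=R.from_rotvec(c['attitude']).inv().apply(np.array(P)-c['xyz']); t=np.arctan2(np.hypot(*q[:2]),q[2]); return (K[0,0]*t*q[:2]/np.hypot(*q[:2])+K[:2,2]-[150,150]).round(1)
print(c['xyz'],proj('scene',[515,77,2]).round(1),proj('scene',[515,77,59]).round(1))
for P in ([515,77,59],[515,77,2],[515,77,24],[491.5,88,10],[491.5,88,30],[491.5,88,40],[491.5,66,10],[538.5,88,10],[538.5,88,40]): print(P,wp(P))
"
```

```text
[520.72789854 158.47934754 181.64409043] [330.  224.6] [329.6 198.9]
[515, 77, 59] [168.9 134.7]
[515, 77, 2] [169.6  84.9]
[515, 77, 24] [169.4 100.8]
[491.5, 88, 10] [129.6  75.6]
[491.5, 88, 30] [125.1  89.7]
[491.5, 88, 40] [122.4  98. ]
[491.5, 66, 10] [133.4 107.6]
[538.5, 88, 10] [207.6  71.7]
[538.5, 88, 40] [213.9  93.6]
```

```bash
python3 -c "
from h import *
np.set_printoptions(precision=1,suppress=True)
p,d=ctrl.capture('scene'); W=cloud('scene',d)
for u,v in [(337,196),(337,202),(337,207),(336,210),(338,211),(340,210),(320,190),(318,200),(331,215)]: print((u,v),W[v,u],p[v,u])
b=(W[...,0]>470)&(W[...,0]<560)&(W[...,1]>55)&(W[...,1]<98)&(W[...,2]>8)&((abs(W[...,0]-515)>19))
print(b.sum(),np.nanmin(W[b],0),np.percentile(W[b][:,2],[1,5,10]))
"
```

```text
(337, 196) [485.   86.9  79.1] [78 77 79]
(337, 202) [487.3  84.7  64.9] [95 94 95]
(337, 207) [487.7  84.4  54. ] [118 116 118]
(336, 210) [488.4  86.5  48.1] [158 156 157]
(338, 211) [487.1  82.4  44.9] [132 130 132]
(340, 210) [488.   76.1  44.3] [118 116 117]
(320, 190) [542.2  76.2  68.8] [39 37 38]
(318, 200) [538.8  85.4  51.4] [41 40 41]
(331, 215) [506.6  82.1  28.8] [203 196 193]
2099 [470.2  55.1  42.2] [45.9 55.2 64.8]
```

Depth puts the fingertips at z≈43 when the TCP reads 27. That is about 33 mm higher than the nominal figures imply, and both views agree. I'll lower in small steps and watch the force.

>>> {"api": "carry_out", "payload": {
  "rows": [0,0,0.1,0,0,0,0,0,0.1,0,0,0,0,0,0,0,0,0]
}}

```text
t: 6.98
position: [515.8, 78.0, 21.9]
tcp_rot: [-2.282, -2.159, 0.0]
wrist_force: [0.6, 0.1, -0.8]
grip_width: 0.55
grip_force: 0.0
```

>>> {"api": "carry_out", "payload": {
  "rows": [0,0,0.1,0,0,0,0,0,0.1,0,0,0,0,0,0,0,0,0]
}}

```text
t: 7.35
position: [515.8, 78.0, 16.8]
tcp_rot: [-2.282, -2.159, 0.001]
wrist_force: [0.1, -0.0, -0.3]
grip_width: 0.553
grip_force: 0.0
```

```bash
cat >> h.py <<'E'
def tips(x,y):
    p,d=ctrl.capture('scene'); W=cloud('scene',d); o=ctrl.observe()
    b=(abs(W[...,0]-x)<50)&(abs(W[...,1]-y)<21)&(W[...,2]>7)&(np.hypot(W[...,0]-x,W[...,1]-y)>18)
    print("tips z",np.sort(W[b][:,2])[:40:5].round(1),o['position'].round(1),o['wrist_force'].round(1)); return p
E
python3 -c "
from h import *
tips(515,77)"
```

```text
tips z [32.5 33.7 34.  34.8 36.  36.6 37.7 38.3] [515.9  78.1  17. ] [ 0.1 -0.2  0.4]
```

>>> {"api": "carry_out", "payload": {
  "rows": [0,0,0.2,0,0,0,0,0,0.2,0,0,0,0,0,0.2,0,0,0,0,0,0,0,0,0]
}}

```text
t: 7.9
position: [515.7, 78.0, 1.6]
tcp_rot: [-2.282, -2.159, 0.001]
wrist_force: [0.2, -0.2, -1.0]
grip_width: 0.55
grip_force: 0.0
```

```bash
python3 -c "
from h import *
tips(515,77)"
```

```text
tips z [16.6 18.4 19.  20.2 20.9 21.4 22.6 23.8] [515.8  78.    1.8] [ 0.8 -0.3  0.4]
```

>>> {"api": "carry_out", "payload": {
  "rows": [0,0,0,0,0,0,0,0,0,0,0,0,0,0,0,0,0,0,0,0,0,0,0,0,0,0,0,0,0,0,0,0,0,0,0,0],
  "claw": -1
}}

```text
t: 8.7
position: [516.2, 78.1, 2.5]
tcp_rot: [2.282, 2.159, 0.001]
wrist_force: [-2.0, -1.0, 5.7]
grip_width: 0.285
grip_force: 58.8
```

```bash
python3 -c "
from h import *
p=tips(515,77)
cv2.imwrite('pics/s3.png',cv2.resize(p[150:250,280:400,::-1],None,fx=5,fy=5,interpolation=cv2.INTER_CUBIC))"
```

```text
tips z [17.3 20.1 22.2 23.4 24.3 25.8 26.9 28.2] [516.2  78.1   2.5] [-1.5 -0.2  6. ]
```

View pics/s3.png

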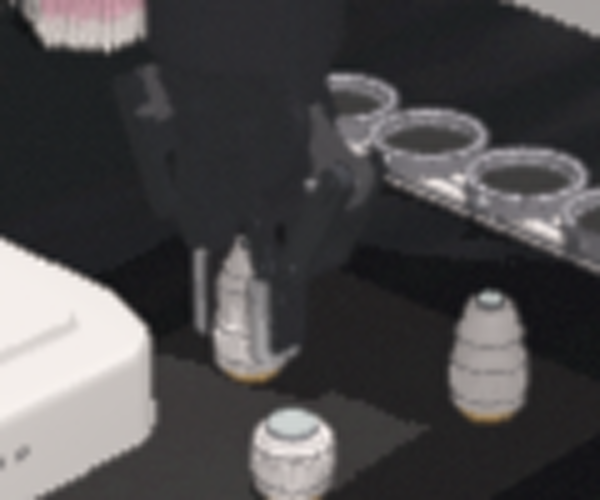

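The fingers grip the barrel, with tips at z≈16, about 14 mm above the foot. Lifting now and carrying it toward cup_1.

>>> {"api": "carry_out", "payload": {
  "rows": [0,0,-0.3,0,0,0,0,0,-0.6,0,0,0,0,0,-0.8,0,0,0,0,0,-0.8,0,0,0,0,0,-0.8,0,0,0,-0.5,-0.1,-0.7,0,0,0,-0.8,-0.2,0,0,0,0,-0.9,-0.3,0,0,0,0,-0.9,-0.3,0,0,0,0,-0.9,-0.3,0,0,0,0,-0.9,-0.3,0,0,0,0,-0.9,-0.2,0,0,0,0,-0.7,-0.2,0,0,0,0,-0.4,0,0,0,0,0,0,0,0,0,0,0,0,0,0,0,0,0]
}}

```text
t: 10.75
position: [459.0, -91.2, 102.2]
tcp_rot: [-2.282, -2.159, -0.0]
wrist_force: [-1.4, 0.6, -1.5]
grip_width: 0.287
grip_force: 59.0
```

```bash
python3 -c "
from h import *
go(468.5,-99.5,60,87);c=ctrl.get_calibration('wrist')
p,d=ctrl.capture('scene');cv2.imwrite('pics/s4.png',cv2.resize(p[100:230,320:460,::-1],None,fx=4.5,fy=4.5,interpolation=cv2.INTER_CUBIC))
p,d=ctrl.capture('top');cv2.imwrite('pics/t4.png',cv2.resize(p[140:290,300:420,::-1],None,fx=4,fy=4,interpolation=cv2.INTER_CUBIC))
"
```

```text
shift [-0.31  0.4   1.69] turn [-0.   -0.   -0.03]
```

View pics/s4.png

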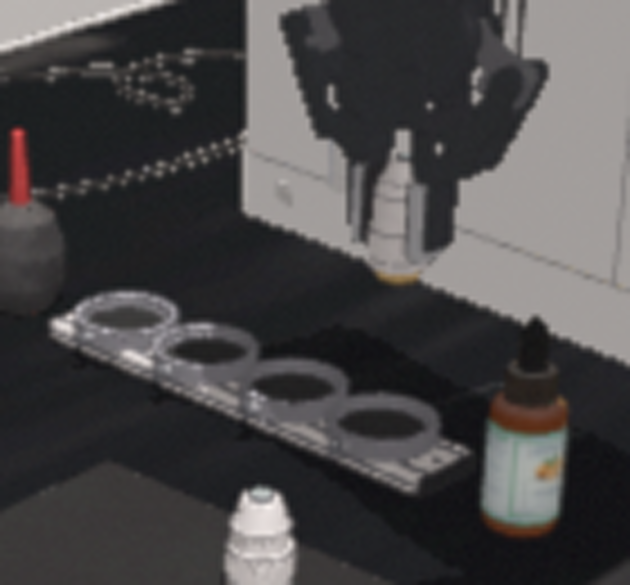

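The objective hangs upright in the fingers with the foot clear, near cup_1. Next I'll align and descend.

>>> {"api": "carry_out", "payload": {
  "rows": [-0.3,0.4,0,0,0,0,0,0,0.5,0,0,0,0,0,0.6,0,0,0,0,0,0.6,0,0,0,0,0,0.6,0,0,0,0,0,0.4,0,0,0,0,0,0,0,0,0]
}}

```text
t: 11.72
position: [468.2, -99.5, 33.8]
tcp_rot: [-2.281, -2.158, 0.001]
wrist_force: [0.1, 0.2, -0.4]
grip_width: 0.288
grip_force: 59.1
```

```bash
python3 -c "
from h import *
go(468.5,-99.5,18,87)
p,d=ctrl.capture('scene');W=cloud('scene',d)
b=(np.hypot(W[...,0]-468,W[...,1]+100)<60)
cv2.imwrite('pics/s5.png',cv2.resize(p[150:220,370:440,::-1],None,fx=8,fy=8,interpolation=cv2.INTER_CUBIC))"
```

```text
shift [0.   0.01 0.63] turn [-0.01 -0.   -0.03]
```

View pics/s5.png

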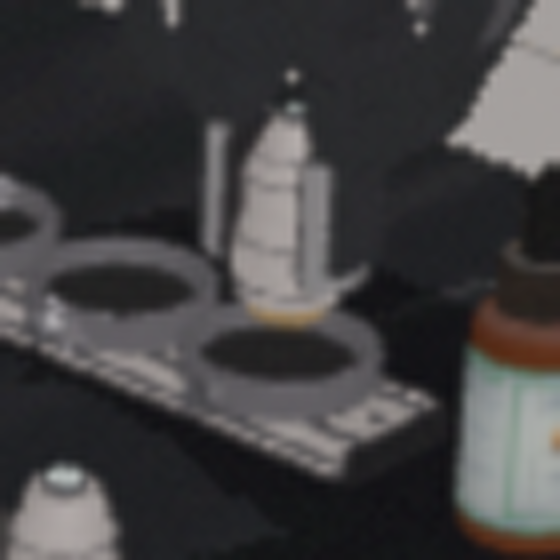

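The foot projects onto the middle of cup_1's rim, so it's aligned. Lowering the rest.

>>> {"api": "carry_out", "payload": {
  "rows": [0,0,0.3,0,0,0,0,0,0.2,0,0,0,0,0,0.08,0,0,0,0,0,0.04,0,0,0,0,0,0,0,0,0]
}}

```text
t: 12.4
position: [468.6, -99.6, 19.1]
tcp_rot: [2.282, 2.159, 0.0]
wrist_force: [-0.2, -0.3, -1.8]
grip_width: 0.283
grip_force: 59.1
```

>>> {"api": "carry_out", "payload": {
  "rows": [0,0,0.04,0,0,0,0,0,0.03,0,0,0,0,0,0,0,0,0]
}}

```text
t: 12.78
position: [468.6, -99.6, 17.5]
tcp_rot: [2.282, 2.159, 0.0]
wrist_force: [-1.8, 0.3, 3.5]
grip_width: 0.283
grip_force: 59.5
```

Light contact on the cup floor. Releasing.

>>> {"api": "carry_out", "payload": {
  "rows": [0,0,0,0,0,0,0,0,0,0,0,0,0,0,0,0,0,0,0,0,0,0,0,0,0,0,0,0,0,0],
  "claw": 0.1
}}

```text
t: 13.4
position: [468.6, -99.6, 17.3]
tcp_rot: [2.282, 2.159, 0.0]
wrist_force: [0.6, -0.1, -0.1]
grip_width: 0.549
grip_force: 0.0
```

>>> {"api": "carry_out", "payload": {
  "rows": [0,0,-0.3,0,0,0,0,0,-0.6,0,0,0,0,0,-0.9,0,0,0,0,0,-1,0,0,0,0,0,-1,0,0,0,0,0,-0.7,0,0,0,0,0,0,0,0,0]
}}

```text
t: 14.28
position: [469.2, -99.8, 131.7]
tcp_rot: [2.28, 2.157, 0.003]
wrist_force: [-1.0, 0.1, -0.9]
grip_width: 0.552
grip_force: 0.0
```

```bash
cat >> h.py <<'E'
def check(x,y,n='scene'):
    p,d=ctrl.capture(n); W=cloud(n,d); q=W[(np.hypot(W[...,0]-x,W[...,1]-y)<19)&(W[...,2]>27)&(W[...,2]<85)]
    bar=q[q[:,2]<41]; f=cv2.minEnclosingCircle(bar[:,:2].astype(np.float32)) if len(bar) else None
    L=q[q[:,2]>q[:,2].max()-6]
    print("top z",np.percentile(q[:,2],98).round(1),"lens",L.mean(0).round(1),"bar mean",bar.mean(0).round(1),"n",len(q)); return p
E
python3 -c "
from h import *
check(468,-100); go(429,36.5,110,-3)"
```

```text
top z 73.6 lens [468.1 -99.4  73.2] bar mean [462.7 -93.2  34. ] n 267
shift [ 5.35 -1.89  0.82] turn [ 2.000e-02 -1.000e-02  1.797e+01]
```

Objective 4 stands in cup_1, with its top at 73.6 mm against 74 expected. Next is objective 3.

>>> {"api": "carry_out", "payload": {
  "rows": [0.9,-0.3,0,0,0,0,0.9,-0.3,0,0,0,0,0.9,-0.3,0,0,0,0,0.9,-0.3,0,0,0,0,0.9,-0.3,0,0,0,0,0.8,-0.4,0,0,0,0,0,0,0,0,0,1,0,0,0,0,0,1,0,0,0,0,0,1,0,0,0,0,0,1,0,0,0,0,0,1,0,0,0,0,0,1,0,0,0,0,0,1,0,0,0,0,0,1,0,0,0,0,0,1,0,0,0,0,0,1,0,0,0,0,0,1,0,0,0,0,0,1,0,0,0,0,0,1,0,0,0,0,0,1]
}}

```text
t: 16.82
position: [428.0, 35.3, 129.2]
tcp_rot: [-3.108, -0.455, 0.002]
wrist_force: [-0.2, 0.0, 0.1]
grip_width: 0.551
grip_force: 0.0
```

>>> {"api": "carry_out", "payload": {
  "rows": [0,0,0.3,0,0,1,0,0,0.3,0,0,1,0,0,0.3,0,0,1,0,0,0.3,0,0,1,0,0,0,0,0,0]
}}

```text
t: 17.45
position: [427.8, 35.3, 98.9]
tcp_rot: [3.14, -0.086, -0.003]
wrist_force: [0.2, 0.7, -0.4]
grip_width: 0.552
grip_force: 0.0
```

```bash
python3 -c "
from h import *
go(430,36.5,2,-3)"
```

```text
shift [ 0.09 -0.05  3.88] turn [ 0.    0.02 -0.03]
```

>>> {"api": "carry_out", "payload": {
  "rows": [0.1,-0.05,0.5,0,0,0,0,0,0.7,0,0,0,0,0,0.7,0,0,0,0,0,0.6,0,0,0,0,0,0.5,0,0,0,0,0,0.4,0,0,0,0,0,0.3,0,0,0,0,0,0.1,0,0,0,0,0,0,0,0,0]
}}

```text
t: 18.58
position: [431.1, 36.4, 4.9]
tcp_rot: [3.14, -0.087, 0.0]
wrist_force: [-0.1, -0.6, -0.4]
grip_width: 0.552
grip_force: 0.0
```

>>> {"api": "carry_out", "payload": {
  "rows": [0,0,0,0,0,0,0,0,0,0,0,0,0,0,0,0,0,0,0,0,0,0,0,0,0,0,0,0,0,0,0,0,0,0,0,0],
  "claw": -1
}}

```text
t: 19.32
position: [431.3, 36.4, 5.4]
tcp_rot: [-3.14, 0.087, -0.001]
wrist_force: [-2.2, -0.3, 8.1]
grip_width: 0.28
grip_force: 58.5
```

>>> {"api": "carry_out", "payload": {
  "rows": [0,0,-0.3,0,0,0,0,0,-0.6,0,0,0,0,0,-0.9,0,0,0,0,0,-1,0,0,0,0,0,-1,0,0,0,0,0,-0.7,0,0,0,0,0,0,0,0,0]
}}

```text
t: 20.2
position: [431.6, 36.4, 119.0]
tcp_rot: [-3.14, 0.087, -0.005]
wrist_force: [-0.0, 0.0, -1.8]
grip_width: 0.28
grip_force: 58.9
```

```bash
python3 -c "
from h import *
go(526.5,-102.5,117,-3)"
```

```text
shift [4.1  5.34 0.09] turn [-0.   -0.04 -0.03]
```

>>> {"api": "carry_out", "payload": {
  "rows": [0.5,0.6,0,0,0,0,0.7,0.9,0,0,0,0,0.7,0.9,0,0,0,0,0.7,0.9,0,0,0,0,0.7,0.9,0,0,0,0,0.5,0.7,0,0,0,0,0.3,0.4,0,0,0,0,0,0,0.6,0,0,0,0,0,0.7,0,0,0,0,0,0.7,0,0,0,0,0,0.7,0,0,0,0,0,0.5,0,0,0,0,0,0,0,0,0]
}}

```text
t: 21.82
position: [525.6, -101.3, 36.4]
tcp_rot: [-3.14, 0.087, 0.002]
wrist_force: [0.1, -1.1, -0.0]
grip_width: 0.28
grip_force: 59.0
```

```bash
python3 -c "
from h import *
go(527.5,-102.5,21,-3)
p,d=ctrl.capture('scene');W=cloud('scene',d)
cv2.imwrite('pics/s6.png',cv2.resize(p[140:220,350:430,::-1],None,fx=7,fy=7,interpolation=cv2.INTER_CUBIC))"
```

```text
shift [0.08 0.04 0.61] turn [-0.    0.02 -0.03]
```

View pics/s6.png

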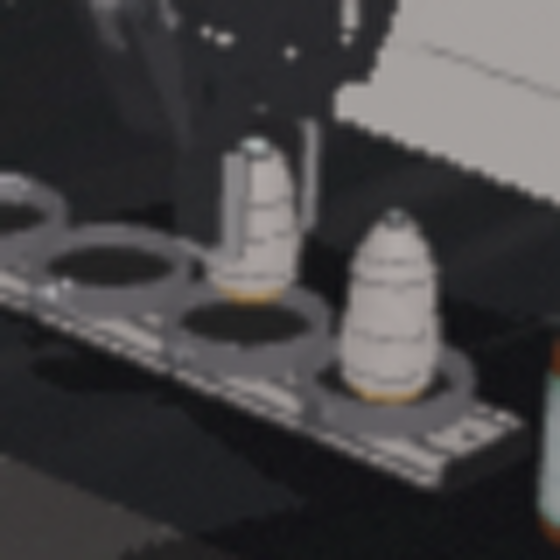

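Objective 4 stands centred in cup_1, and objective 3 hangs over the middle of cup_2 (foot at 250,300; rim centre 248,322). Lowering.

>>> {"api": "carry_out", "payload": {
  "rows": [0.06,0.04,0.25,0,0,0,0,0,0.2,0,0,0,0,0,0.1,0,0,0,0,0,0.06,0,0,0,0,0,0,0,0,0]
}}

```text
t: 22.5
position: [527.5, -102.6, 22.1]
tcp_rot: [-3.14, 0.087, -0.0]
wrist_force: [-0.4, -0.6, -0.9]
grip_width: 0.278
grip_force: 59.0
```

>>> {"api": "carry_out", "payload": {
  "rows": [0,0,0.05,0,0,0,0,0,0.04,0,0,0,0,0,0,0,0,0]
}}

```text
t: 22.88
position: [527.7, -102.7, 20.5]
tcp_rot: [3.14, -0.087, 0.001]
wrist_force: [-3.1, 0.1, 8.0]
grip_width: 0.28
grip_force: 60.0
```

>>> {"api": "carry_out", "payload": {
  "rows": [0,0,0,0,0,0,0,0,0,0,0,0,0,0,0,0,0,0,0,0,0,0,0,0,0,0,0,0,0,0],
  "claw": 0.1
}}

```text
t: 23.5
position: [527.4, -102.6, 19.8]
tcp_rot: [-3.14, 0.087, 0.0]
wrist_force: [0.0, 0.3, 0.3]
grip_width: 0.547
grip_force: 0.0
```

>>> {"api": "carry_out", "payload": {
  "rows": [0,0,-0.3,0,0,0,0,0,-0.6,0,0,0,0,0,-0.9,0,0,0,0,0,-1,0,0,0,0,0,-1,0,0,0,0,0,-0.7,0,0,0,0,0,0,0,0,0]
}}

```text
t: 24.38
position: [528.0, -102.8, 133.7]
tcp_rot: [3.14, -0.087, 0.004]
wrist_force: [1.1, 0.9, -0.2]
grip_width: 0.552
grip_force: 0.0
```

```bash
python3 -c "
from h import *
check(526,-103); go(425,232,110,-3)"
```

```text
top z 66.2 lens [ 524.  -101.3   64.4] bar mean [519.5 -96.   34.1] n 212
shift [ -4.83 -13.14   0.9 ] turn [ 0.   -0.01 -0.03]
```

Objective 3 is in place. On to objective 2, pulling back in x first to pass in front of the microscope.

>>> {"api": "carry_out", "payload": {
  "rows": [-0.9,-0.3,0,0,0,0,-1,-0.7,0,0,0,0,-1,-0.9,0,0,0,0,-1,-0.9,0,0,0,0,-0.7,-0.9,0,0,0,0,-0.2,-1,0,0,0,0,0,-1,0,0,0,0,0,-1,0,0,0,0,0,-1,0,0,0,0,0,-1,0,0,0,0,0,-1,0,0,0,0,0,-1,0.2,0,0,0,0,-1,0.2,0,0,0,0,-0.9,0.2,0,0,0,0,-0.5,0.2,0,0,0,0,0,0,0,0,0]
}}

```text
t: 26.42
position: [425.3, 231.1, 111.4]
tcp_rot: [3.14, -0.086, -0.002]
wrist_force: [1.2, -1.1, 0.5]
grip_width: 0.55
grip_force: 0.0
```

```bash
python3 -c "
from h import *
go(425,232,4.5,-3)
c=ctrl.get_calibration('wrist');K=c['mtx']
p,d=ctrl.capture('wrist');cv2.imwrite('pics/w7.png',p[:,:,::-1])
def wp(P):
    q=R.from_rotvec(c['attitude']).inv().apply(np.array(P)-c['xyz']); t=np.arctan2(np.hypot(*q[:2]),q[2]); return (K[0,0]*t*q[:2]/np.hypot(*q[:2])+K[:2,2]).round(1)
print(wp([424,232.5,41]))"
```

```text
shift [-0.01 -0.04  4.28] turn [ 0.01  0.02 -0.02]
[322.1 208.7]
```

View pics/w7.png

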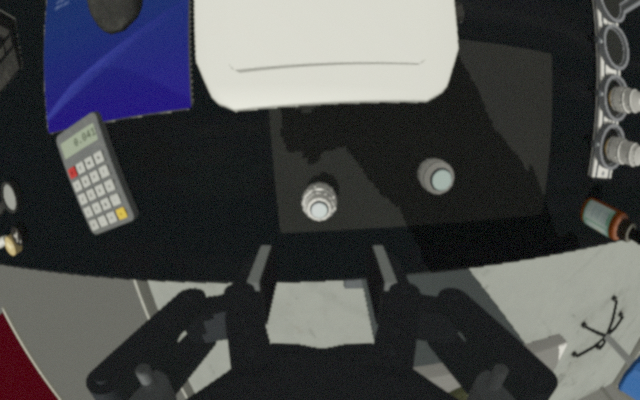

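The 39 mm objective's lens is at (319,209), midway between the pads, where (322,209) was predicted. Descending 4.25 units and gripping.

>>> {"api": "carry_out", "payload": {
  "rows": [0,-0.07,0.6,0,0,0,0,0,0.8,0,0,0,0,0,0.8,0,0,0,0,0,0.7,0,0,0,0,0,0.5,0,0,0,0,0,0.4,0,0,0,0,0,0.3,0,0,0,0,0,0.1,0,0,0,0,0,0.05,0,0,0,0,0,0,0,0,0]
}}

```text
t: 27.72
position: [426.0, 232.8, 6.3]
tcp_rot: [-3.14, 0.087, -0.001]
wrist_force: [-0.3, 0.8, 0.4]
grip_width: 0.55
grip_force: 0.0
```

>>> {"api": "carry_out", "payload": {
  "rows": [0,0,0,0,0,0,0,0,0,0,0,0,0,0,0,0,0,0,0,0,0,0,0,0,0,0,0,0,0,0,0,0,0,0,0,0],
  "claw": -1
}}

```text
t: 28.48
position: [426.1, 232.9, 6.7]
tcp_rot: [-3.14, 0.087, -0.001]
wrist_force: [-2.1, -0.1, 6.9]
grip_width: 0.277
grip_force: 58.5
```

>>> {"api": "carry_out", "payload": {
  "rows": [0,0,-0.3,0,0,0,0,0,-0.6,0,0,0,0,0,-0.9,0,0,0,0,0,-1,0,0,0,0,0,-1,0,0,0,0,0,-0.7,0,0,0,0,0,0,0,0,0]
}}

```text
t: 29.35
position: [426.4, 233.0, 120.3]
tcp_rot: [-3.139, 0.087, -0.004]
wrist_force: [0.4, -0.2, -1.2]
grip_width: 0.276
grip_force: 58.9
```

```bash
python3 -c "
from h import *
go(585.5,-105.5,117,-3)"
```

```text
shift [ 7.1  13.17  0.13] turn [-0.02 -0.03 -0.03]
```

>>> {"api": "carry_out", "payload": {
  "rows": [0,0.5,0,0,0,0,0,0.9,0,0,0,0,0,1,0,0,0,0,0,1,0,0,0,0,0,1,0,0,0,0,0,1,0,0,0,0,0,1,0,0,0,0,0.3,1,0,0,0,0,0.7,1,0,0,0,0,0.9,1,0,0,0,0,1,1,0,0,0,0,1,1,0,0,0,0,1,0.9,0,0,0,0,1,0.6,0,0,0,0,0.8,0.3,0,0,0,0,0.4,0,0,0,0,0,0,0,0,0,0,0]
}}

```text
t: 31.48
position: [584.4, -106.5, 117.8]
tcp_rot: [-3.14, 0.087, 0.002]
wrist_force: [-0.6, 0.9, -1.0]
grip_width: 0.278
grip_force: 59.0
```

>>> {"api": "carry_out", "payload": {
  "rows": [0,0,0.5,0,0,0,0,0,0.7,0,0,0,0,0,0.7,0,0,0,0,0,0.7,0,0,0,0,0,0.6,0,0,0,0,0,0,0,0,0]
}}

```text
t: 32.22
position: [584.2, -106.4, 37.2]
tcp_rot: [-3.14, 0.087, 0.003]
wrist_force: [0.9, 0.4, -0.5]
grip_width: 0.277
grip_force: 59.0
```

```bash
python3 -c "
from h import *
go(585.5,-105.5,22,-3)
p,d=ctrl.capture('scene');W=cloud('scene',d)
cv2.imwrite('pics/s7.png',cv2.resize(p[140:220,330:410,::-1],None,fx=7,fy=7,interpolation=cv2.INTER_CUBIC))"
```

```text
shift [ 0.05 -0.04  0.61] turn [-0.    0.03 -0.03]
```

View pics/s7.png

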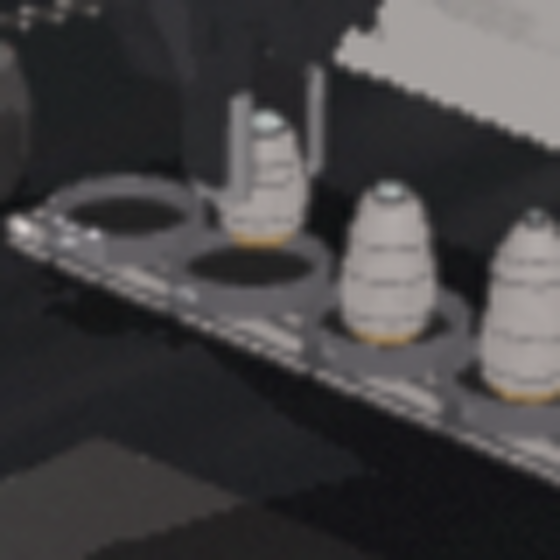

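Objective 2 hangs over cup_3, slightly right of the rim centre by 1–2 mm. The planned correction covers that.

>>> {"api": "carry_out", "payload": {
  "rows": [0.07,-0.05,0.25,0,0,0,0,0,0.2,0,0,0,0,0,0.08,0,0,0,0,0,0.04,0,0,0,0,0,0,0,0,0]
}}

```text
t: 32.9
position: [586.7, -105.4, 24.4]
tcp_rot: [3.14, -0.087, 0.0]
wrist_force: [-0.8, 1.0, -0.7]
grip_width: 0.284
grip_force: 59.0
```

>>> {"api": "carry_out", "payload": {
  "rows": [0,0,0.04,0,0,0,0,0,0,0,0,0]
}}

```text
t: 33.15
position: [586.6, -105.4, 23.3]
tcp_rot: [-3.14, 0.087, 0.0]
wrist_force: [-0.1, 0.4, -1.7]
grip_width: 0.274
grip_force: 59.0
```

>>> {"api": "carry_out", "payload": {
  "rows": [-0.02,0,0.05,0,0,0,0,0,0.03,0,0,0,0,0,0,0,0,0]
}}

```text
t: 33.52
position: [586.2, -105.4, 21.8]
tcp_rot: [3.14, -0.087, 0.0]
wrist_force: [-0.7, 0.5, 5.0]
grip_width: 0.278
grip_force: 59.6
```

Touching the floor at 5 N. Releasing.

>>> {"api": "carry_out", "payload": {
  "rows": [0,0,0,0,0,0,0,0,0,0,0,0,0,0,0,0,0,0,0,0,0,0,0,0,0,0,0,0,0,0],
  "claw": 0.1
}}

```text
t: 34.15
position: [586.1, -105.4, 21.3]
tcp_rot: [-3.14, 0.087, 0.0]
wrist_force: [0.4, -0.3, 0.0]
grip_width: 0.549
grip_force: 0.0
```

>>> {"api": "carry_out", "payload": {
  "rows": [0,0,-0.3,0,0,0,0,0,-0.6,0,0,0,0,0,-0.9,0,0,0,0,0,-1,0,0,0,0,0,-1,0,0,0,0,0,-0.7,0,0,0,0,0,0,0,0,0]
}}

```text
t: 35.02
position: [586.7, -105.5, 135.4]
tcp_rot: [3.14, -0.087, 0.004]
wrist_force: [0.4, -0.2, -0.2]
grip_width: 0.547
grip_force: 0.0
```

```bash
python3 -c "
from h import *
check(584,-105); go(442.5,131.5,110,-3)"
```

```text
top z 58.6 lens [ 580.9 -102.8   56.5] bar mean [576.6 -99.3  33.8] n 171
shift [-6.26 -9.14  0.96] turn [ 0.   -0.01 -0.03]
```

>>> {"api": "carry_out", "payload": {
  "rows": [-0.6,-0.1,0,0,0,0,-1,-0.3,0,0,0,0,-1,-0.6,0,0,0,0,-1,-0.9,0,0,0,0,-1,-1,0,0,0,0,-0.9,-1,0,0,0,0,-0.6,-1,0,0,0,0,-0.2,-1,0,0,0,0,0,-1,0.2,0,0,0,0,-1,0.2,0,0,0,0,-0.8,0.3,0,0,0,0,-0.4,0.3,0,0,0,0,0,0,0,0,0]
}}

```text
t: 36.7
position: [440.9, 130.5, 107.8]
tcp_rot: [3.14, -0.086, -0.003]
wrist_force: [1.1, -0.1, 0.8]
grip_width: 0.551
grip_force: 0.0
```

```bash
python3 -c "
from h import *
go(442.5,131.5,5,-3)"
```

```text
shift [ 0.07 -0.04  4.11] turn [ 0.01  0.02 -0.03]
```

>>> {"api": "carry_out", "payload": {
  "rows": [0.03,-0.04,0.6,0,0,0,0,0,0.8,0,0,0,0,0,0.8,0,0,0,0,0,0.6,0,0,0,0,0,0.5,0,0,0,0,0,0.4,0,0,0,0,0,0.2,0,0,0,0,0,0.1,0,0,0,0,0,0.1,0,0,0,0,0,0,0,0,0]
}}

```text
t: 37.95
position: [442.3, 131.5, 6.4]
tcp_rot: [-3.14, 0.087, -0.0]
wrist_force: [-0.3, 0.3, -0.6]
grip_width: 0.554
grip_force: 0.0
```

>>> {"api": "carry_out", "payload": {
  "rows": [0,0,0,0,0,0,0,0,0,0,0,0,0,0,0,0,0,0,0,0,0,0,0,0,0,0,0,0,0,0,0,0,0,0,0,0],
  "claw": -1
}}

```text
t: 38.7
position: [442.5, 131.5, 6.9]
tcp_rot: [-3.14, 0.087, -0.001]
wrist_force: [-2.1, -0.2, 6.6]
grip_width: 0.276
grip_force: 58.5
```

>>> {"api": "carry_out", "payload": {
  "rows": [0,0,-0.3,0,0,0,0,0,-0.6,0,0,0,0,0,-0.9,0,0,0,0,0,-1,0,0,0,0,0,-1,0,0,0,0,0,-0.7,0,0,0,0,0,0,0,0,0]
}}

```text
t: 39.58
position: [442.9, 131.6, 120.5]
tcp_rot: [-3.14, 0.087, -0.005]
wrist_force: [-0.9, 0.0, -0.8]
grip_width: 0.279
grip_force: 58.9
```

```bash
python3 -c "
from h import *
go(643.5,-108.5,117,-3)"
```

```text
shift [8.54 9.15 0.16] turn [-0.01 -0.04 -0.03]
```

>>> {"api": "carry_out", "payload": {
  "rows": [0,0.5,0,0,0,0,0,0.9,0,0,0,0,0,1,0,0,0,0,0.3,1,0,0,0,0,0.6,1,0,0,0,0,0.9,1,0,0,0,0,1,1,0,0,0,0,1,1,0,0,0,0,1,0.8,0,0,0,0,1,0.6,0,0,0,0,1,0.3,0,0,0,0,0.9,0.1,0,0,0,0,0.6,0,0,0,0,0,0.3,0,0,0,0,0,0,0,0,0,0,0]
}}

```text
t: 41.45
position: [643.8, -110.4, 118.1]
tcp_rot: [-3.14, 0.087, 0.002]
wrist_force: [-0.7, -0.3, -0.6]
grip_width: 0.28
grip_force: 58.9
```

>>> {"api": "carry_out", "payload": {
  "rows": [0,0,0.5,0,0,0,0,0,0.7,0,0,0,0,0,0.7,0,0,0,0,0,0.7,0,0,0,0,0,0.5,0,0,0,0,0,0,0,0,0]
}}

```text
t: 42.2
position: [643.8, -110.0, 40.1]
tcp_rot: [-3.14, 0.087, 0.003]
wrist_force: [0.3, 0.6, -1.0]
grip_width: 0.277
grip_force: 58.9
```

```bash
python3 -c "
from h import *
go(643.5,-108.5,22,-3)
p,d=ctrl.capture('scene');W=cloud('scene',d)
cv2.imwrite('pics/s8.png',cv2.resize(p[130:220,310:400,::-1],None,fx=6,fy=6,interpolation=cv2.INTER_CUBIC))"
```

```text
shift [-0.01 -0.06  0.72] turn [-0.    0.02 -0.03]
```

View pics/s8.png

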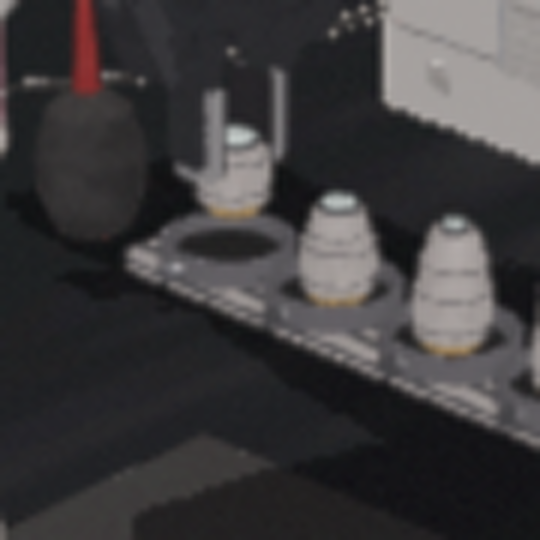

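Objective 1 hangs above cup_4's rim centre (foot at 233,212; rim centre 228,243). The others stand upright and the blower is untouched. Lowering.

>>> {"api": "carry_out", "payload": {
  "rows": [0,-0.06,0.3,0,0,0,0,0,0.2,0,0,0,0,0,0.1,0,0,0,0,0,0.06,0,0,0,0,0,0,0,0,0]
}}

```text
t: 42.88
position: [644.3, -108.6, 24.8]
tcp_rot: [3.14, -0.087, -0.0]
wrist_force: [0.0, -0.5, -0.1]
grip_width: 0.278
grip_force: 58.9
```

>>> {"api": "carry_out", "payload": {
  "rows": [0,0,0.04,0,0,0,0,0,0,0,0,0]
}}

```text
t: 43.12
position: [644.3, -108.6, 23.8]
tcp_rot: [-3.14, 0.087, 0.0]
wrist_force: [0.2, -0.3, -0.3]
grip_width: 0.277
grip_force: 58.9
```

>>> {"api": "carry_out", "payload": {
  "rows": [0,0,0.05,0,0,0,0,0,0.04,0,0,0,0,0,0,0,0,0]
}}

```text
t: 43.5
position: [644.5, -108.6, 22.0]
tcp_rot: [3.14, -0.087, 0.001]
wrist_force: [-1.1, -0.1, 4.4]
grip_width: 0.276
grip_force: 59.5
```

>>> {"api": "carry_out", "payload": {
  "rows": [0,0,0,0,0,0,0,0,0,0,0,0,0,0,0,0,0,0,0,0,0,0,0,0,0,0,0,0,0,0],
  "claw": 0.1
}}

```text
t: 44.12
position: [644.3, -108.6, 21.5]
tcp_rot: [-3.14, 0.087, 0.0]
wrist_force: [-0.1, -0.1, 0.8]
grip_width: 0.552
grip_force: 0.0
```

>>> {"api": "carry_out", "payload": {
  "rows": [0,0,-0.3,0,0,0,0,0,-0.6,0,0,0,0,0,-0.9,0,0,0,0,0,-1,0,0,0,0,0,-1,0,0,0,-0.3,0,-0.7,0,0,0,-0.7,-0.4,0,0,0,0,-1,-0.7,0,0,0,0,-1,-0.7,0,0,0,0,-1,-0.7,0,0,0,0,-1,-0.7,0,0,0,0,-1,-0.5,0,0,0,0,-0.5,0,0,0,0,0,0,0,0,0,0,0]
}}

```text
t: 45.88
position: [487.0, -7.6, 134.6]
tcp_rot: [3.14, -0.087, 0.001]
wrist_force: [0.3, -0.2, -0.3]
grip_width: 0.55
grip_force: 0.0
```

```bash
python3 -c "
from h import *
for x,y in [(468,-100.5),(526,-103),(584,-106),(642,-109)]: check(x,y)
p,d=ctrl.capture('top')
W=cloud('top',d)
for x,y in [(468,-100.5),(526,-103),(584,-106),(642,-109)]:
    q=W[(np.hypot(W[...,0]-x,W[...,1]-y)<20)&(W[...,2]>30)]; print(x,y,len(q),q.mean(0).round(1) if len(q) else 0)
a=cv2.resize(p[115:285,345:415],None,fx=3.4,fy=3.4,interpolation=cv2.INTER_CUBIC)
p,d=ctrl.capture('scene'); b=cv2.resize(p[120:230,305:455],None,fx=3.4,fy=3.4,interpolation=cv2.INTER_CUBIC)
h=max(a.shape[0],b.shape[0]); f=lambda i:np.pad(i,((0,h-len(i)),(0,0),(0,0)))
cv2.imwrite('pics/end.png',np.hstack([f(a),f(b)])[:,:,::-1])"
```

```text
top z 73.5 lens [467.7 -99.5  73.2] bar mean [462.4 -93.9  34.2] n 266
top z 66.2 lens [ 523.6 -100.8   64.6] bar mean [519.  -96.3  34.4] n 212
top z 57.6 lens [ 580.8 -103.3   56.1] bar mean [576.8 -99.2  33.9] n 169
top z 49.3 lens [ 639.6 -106.5   46.9] bar mean [ 635.5 -101.6   34.3] n 128
468 -100.5 0 0
526 -103 0 0
584 -106 124 [ 582.1 -104.6   48.8]
642 -109 120 [ 641.1 -108.3   45.1]
```

View pics/end.png

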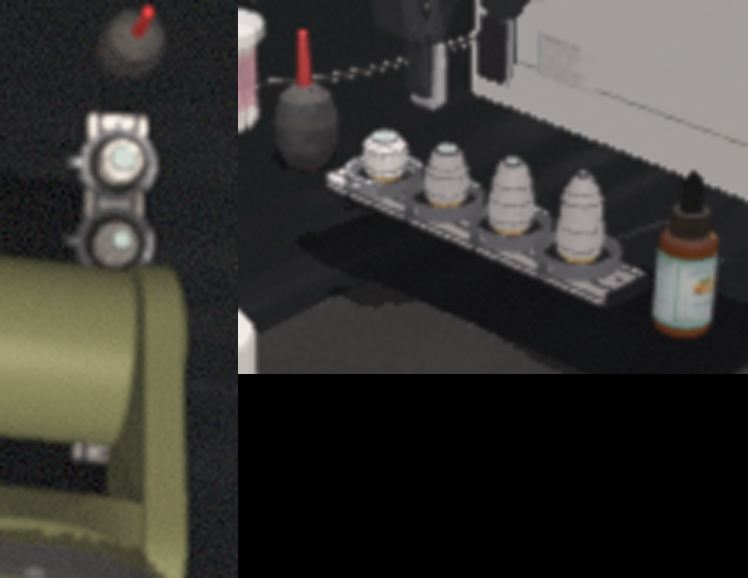

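All four stand upright and centred in their cups, shortest at the blower and longest at the bottle. The gripper is clear.

```bash
python3 -c "
from plant import ctrl
print(ctrl.finish_job())"
```

```text
the job is handed in; nothing more can be done
None
```

I lined up the four objectives upright in the cups, shortest at the blower's end (cup_4) to longest at the bottle's end (cup_1), and handed the job in at about 46 s; final images showed all four in place and the blower and bottle standing, but no verdict was returned.

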